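Push a frame strip past the power pillar into its tray bay

ROBOT

A 6-joint arm with a two-finger parallel gripper is mounted at the origin on the work surface. World frame = base frame: x ahead of the robot, y to its left, z up, the work surface at z = 0. Lengths are in mm, angles in rad, forces in N, time in s.
With the tool pointing down it reaches from about 300 to 775 mm from the base axis. Payload 14.6 kg.
Tool frame: the origin (TCP) lies between the finger pads; the fingertips stand 19 mm ahead of it and the grasp point (between the pads) is the TCP; x points along the fingers, y is the direction in which the jaws open and shut, and the axes are right-handed (so a half turn about x gives the same grasp; the last joint's range is limited). The gripper opens to 94 mm and grips with 3 to 60 N. Pads are 16 mm wide; open, the fingers measure 119 mm over their backs; the gripper's body (75 mm by 177 mm) begins 78 mm behind the grasp point.
Start: joints at [-1.277, 0.3, 1.521, -0, 1.321, -0.067], TCP at [194.155, -514.581, 224.446] pointing down, gripper open.
Joint ranges: [-3.03, 3.03], [-0.79, 2.21], [0.23, 2.52], [-1.04, 4.18], [0, 3.07], [-2.55, 2.55]. Speed limits (rad/s): [2.22, 2.22, 2.57, 3.14, 3.14, 3.14].

INTERFACE

Orientations are given as [roll, pitch, yaw] about the fixed x, y, z axes, in that order (R = Rz(yaw) Ry(pitch) Rx(roll)).
In Python, from cell import manip gives the robot as it stands.
- The arm moves only by the tool jog_arm, never from a script. Its argument "series" is one flat list of numbers, 7 for each row, row after row: the turn, a rotation vector about the world's x, y, z in rad, then the shift along the world's x, y, z in m, then the opening, from -1 (shut) to 1 (fully open). A call has 1 to 20 rows; each row is the pose to reach, as a shift and turn from the pose commanded when the call began; what a row does not reach only later rows make up. A row lasts 1/8 s, in which the tool goes at most 62.5 mm and 10.7 degrees, less where a joint would pass 70% of its speed; a pose out of reach is approached as far as the arm can. A call with a gripper value outside its range is refused whole. The fingers move at their own pace and stop on an object; "squeeze" is the grip in N (left out, the last holds). Time passes only in rows, so rows that repeat a pose let the fingers close. It gives the time, the measured TCP pose, the force and the opening at its end, in the units of the state.
- manip.read_state(): the state, without advancing time (a new reading comes with each control period).
- manip.camera(name): name is "side" or "top"; returns a dict with "color" (400x640x3 uint8, blue, green, red), "range_z" (400x640 float32, mm along the optical axis (not along the pixel's ray), 0 where there is no reading), "fx", "fy", "cx", "cy" (pixels), "pose" (4x4, takes a point from camera to world coordinates). Camera axes: x right, y down, z forward; pixel columns grow to the right and rows downward; lengths in mm; the calibration is good to about 2 mm. A picture is of the moment at which its call begins.
- manip.sign_off(): hands the job in, once; it reports no verdict.
The state is a dict: "clock": time; "joints": joint angles; "qd": joint speeds; "effort": joint torques, N m; "eef_pos": TCP position; "eef_rot": TCP orientation; "wrist_force": force on the tool from outside, world axes, zero at the start; "moment": the same for the moment, N m; "finger_gap": finger opening in mm.
Only numpy, scipy, OpenCV 4.12 (cv2) and the standard library are available. Lean on these libraries where they do the work, as an engineer would, in place of code of your own. Each camera call takes 0.05 s, during which the arm holds its last target.

TASK

Put the loose picture-frame strip away in the empty front bay of the white tray by pushing it along the table with the fingertips: ease its pillar-side end in behind the power pillar at an angle, then swing the other end in and push it home until the strip lies flat and flush all along the divider at the back of that bay. Never pinch or lift the strip, do not knock hard against the pillar, and leave everything else on the table where it stands.

Things in the scene. Friction and masses are not known exactly. Their poses are not given: they have to be found in the camera images.
- strip_pillar_end (a point): Centre of the strip's end face on the pillar side (+y end), 11 mm above the underside. Same axes as the strip.
- strip_free_end (a point): Centre of the strip's other end face (-y end, the one away from the pillar), 11 mm above the underside. Same axes as the strip.
- stock_a: Bystander: a strip like the loose one, stored in the tray's rear bay next to the divider. Origin at the middle of its underside.
- stock_b: Bystander: a second strip stored in the rear bay, next to the outer back wall. Origin at the middle of its underside.
- water_a: Bystander: clear water bottle, 64 mm diameter, 210 mm tall, standing left of the power pillar. Origin at the centre of its underside.
- water_b: Bystander: clear water bottle, 64 mm diameter, 210 mm tall, farther left and back. Origin at the centre of its underside.
- glue_jar: Bystander: white glue jar, 60 mm diameter, 85 mm tall, just outside the tray's right-hand end wall. Origin at the centre of its underside.
- paint_cup: Bystander: small gold foil paint cup, 80 mm across the rim, 34 mm tall, front left. Origin at the centre of its underside.
- brush: Bystander: paint brush, 200 mm long, lying by a sheet of paper at the right. Origin on its underside.
- sponge: Bystander: two-layer sponge, 100 x 65 x 34 mm, front right. Origin at the centre of its underside.
- strip: The loose picture-frame strip: dark wood, 300 x 32 mm, lying flat, square-cut ends, 0.11 to 0.22 kg. Stepped section: 14 mm high, raised to 22 mm over the 20 mm on its robot side (upright face there). Starts on the robot's side of the tray, right of the power pillar. Origin: middle of its underside; y along its length to the pillar-side end, x across it, away from the robot, z up.
- tray: White two-bay moulding tray fixed to the table, 360 mm long, 157 mm deep, walls 26 to 40 mm high. No raised floor: things slide straight in. Origin on the table, middle of the front bay; x away from the robot to the tray's back, y left to the pillar side, z up. The front bay is empty, 340 mm long inside, open above and towards the robot; the rear bay holds two strips.
- bay_back (a point): Middle of the front face of the divider (26 mm high) that is the back of the front bay, 35 mm behind the tray's origin, 13 mm up. Axes as the tray's.
- bay_pillar_wall (a point): Front end of the inner face of the front bay's pillar-side (left) end wall, 15 mm up: x = -30, y = +170 mm in the tray's frame. The wall is 30 mm high, 10 mm thick. Axes as the tray's.
- bay_free_wall (a point): Front end of the inner face of the front bay's other (right) end wall, 15 mm up: x = -30, y = -170 mm in the tray's frame. The wall is 30 mm high, 10 mm thick. Axes as the tray's.
- pillar: Raised power pillar fixed in the table: upright round grey column with black outlets, 48 mm diameter, 105 mm tall, in front of the bay's mouth near its left end. Slot between pillar and divider 67 to 75 mm; pillar axis to the near end wall 52 to 80 mm: the strip cannot go in broadside. Origin on the pillar's axis at table level; axes as the tray's.

How it is judged (in metres and radians):
On the way:
1. the strip's pillar-side end is in behind the power pillar while its other end is still out in front of the bay (y of strip_pillar_end in the frame of pillar above 0.012 m and x of strip_pillar_end in the frame of pillar above 0.03 m and x of strip_free_end in the frame of tray below -0.02 m), for 0.1 s.
At the end, for the whole second after the job is handed in: The strip lies flat on the table at rest inside the front bay, both ends between the end walls, its back edge along the divider: its middle within 8 mm of touching it and its length parallel to it within 0.045 rad (2.6 degrees) (x of strip in the frame of tray between 0.011 and 0.024 m and y of strip in the frame of tray between -0.024 and 0.024 m and angle between the y axis of strip and the y axis of tray, either way round below 0.045 rad and height (world z) of strip below 0.004 m and angle between strip's own z axis and vertical below 0.05 rad and linear speed of strip below 0.01 m/s).
It fails at once if the strip is lifted (10 mm or more) or tipped up (height (world z) of strip above 0.01 m or angle between strip's own z axis and vertical above 0.25 rad).
It fails at once if the power pillar is knocked or pressed hard (more than 40 N) (contact force between anything else and pillar above 40 N).
It fails at once if another thing on the table is shifted (20 mm for the stored strips, 30 mm for the rest) or knocked over (distance of any of stock_a, stock_b from where it was at the start of the episode above 0.02 m or distance of any of water_a, water_b, glue_jar, paint_cup, brush, sponge from where it was at the start of the episode above 0.03 m or angle between any of water_a, water_b, glue_jar, paint_cup's own z axis and vertical above 0.5 rad).
It also fails if it takes over 54 s, if anything falls off the work surface, if the arm or the gripper's body presses on something with over 40 N, if the wrist force passes 120 N, or if a joint passes its speed limit or range.

## Working session

There is one attempt and no reset: what is moved stays moved. The work goes in short steps, Python scripts to look and compute and a tool call to move; the robot and the scene stay as the last step left them, time stands still between calls to the robot, and variables do not carry over. Pictures are saved under pics/ and viewed, and the job is handed in when it is done.

Besides the shell and the picture viewer there is one more tool, called after "Request:" as name(argument=value, ...) on one line, values as JSON. jog_arm: Moves the arm, as the interface text tells. Its arguments: {"type":"object","properties":{"series":{"type":"array","items":{"type":"number"}},"squeeze":{"type":"number"}},"required":["series"]}

```bash
ls; mkdir -p pics; python3 - <<'E'
from cell import manip
import cv2,numpy as np,pickle
s=manip.read_state();print(s)
for n in ("top","side"):
    c=manip.camera(n);pickle.dump(c,open(n+".pkl","wb"))
    cv2.imwrite(f"pics/{n}0.png",c["color"]);print(n,c["fx"],c["cx"],c["cy"],np.round(c["pose"],3).tolist())
E
```

```text
pics
{'clock': 0.0, 'joints': array([-1.27661317e+00,  3.00479354e-01,  1.52162586e+00,  2.71871295e-05,
        1.32072290e+00, -6.66175597e-02]), 'qd': array([ 0.00038533,  0.00130366, -0.00030136, -0.00118237,  0.00012594,
        0.00033335]), 'effort': array([-2.01656170e-03, -5.31809127e+01, -3.52739024e+01,  7.07202265e-02,
        2.44248135e-02, -4.16735941e-05]), 'eef_pos': array([ 194.08050903, -514.3363874 ,  223.86285732]), 'eef_rot': array([-1.65872512,  1.56956059,  1.8436615 ]), 'wrist_force': array([ 0.13452538,  0.09428668, -0.50705148]), 'moment': array([ 0.00025393, -0.0011183 ,  0.01736189]), 'finger_gap': 94.33153562425755}
top 363.0560009051638 316.4171775263864 200.00945313363914 [[-0.021, -0.993, 0.118, 458.512], [-0.999, 0.016, -0.039, -4.798], [0.037, -0.118, -0.992, 910.311], [0.0, 0.0, 0.0, 1.0]]
side 421.6286209234007 321.5773149251728 199.32403924173576 [[-0.921, -0.285, 0.267, 246.886], [-0.39, 0.651, -0.651, 664.277], [0.012, -0.704, -0.71, 759.408], [0.0, 0.0, 0.0, 1.0]]
```

View pics/top0.png

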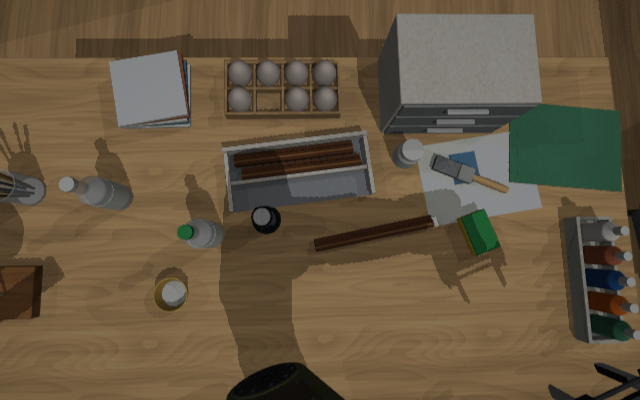

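View pics/side0.png

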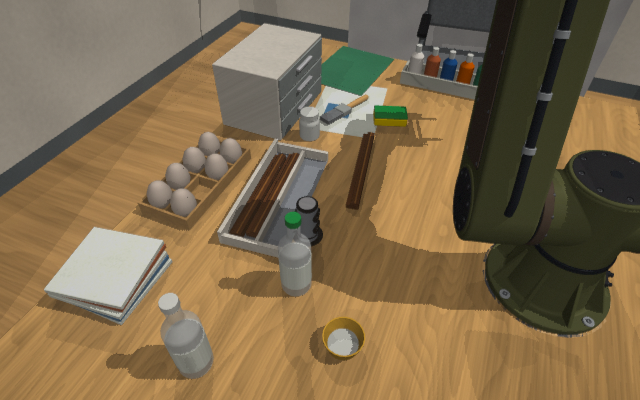

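The top view shows the tray at about cols 222-374, rows 132-210. The pillar is at about (265,219) and the strip runs from (315,245) to (437,221). I'll enlarge this area.

```bash
cat > h.py <<'E'
import numpy as np,pickle,cv2
def ray(c,u,v,z):
    """pixel -> world point on plane z"""
    d=c["pose"][:3,:3]@np.array([(u-c["cx"])/c["fx"],(v-c["cy"])/c["fy"],1.]);o=c["pose"][:3,3]
    return o+d*(z-o[2])/d[2]
def dep(c,u,v):
    z=c["range_z"][int(round(v)),int(round(u))]
    return (c["pose"]@np.array([(u-c["cx"])/c["fx"]*z,(v-c["cy"])/c["fy"]*z,z,1.]))[:3]
def proj(c,p):
    q=np.linalg.inv(c["pose"])@np.append(p,1.);return np.array([c["fx"]*q[0]/q[2]+c["cx"],c["fy"]*q[1]/q[2]+c["cy"]])
def crop(c,u0,v0,w,h,f,name,gamma=0.6):
    im=c["color"][v0:v0+h,u0:u0+w];im=(255*(im/255.)**gamma).astype(np.uint8)
    cv2.imwrite(name,cv2.resize(im,None,fx=f,fy=f,interpolation=cv2.INTER_CUBIC))
E
python3 - <<'E'
from h import *
c=pickle.load(open("top.pkl","rb"))
crop(c,215,120,160,140,5-.0,"pics/c1.png",.5)
crop(c,300,200,160,100,5,"pics/c2.png",.5)
E
```

```text
(no output)
```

View pics/c1.png

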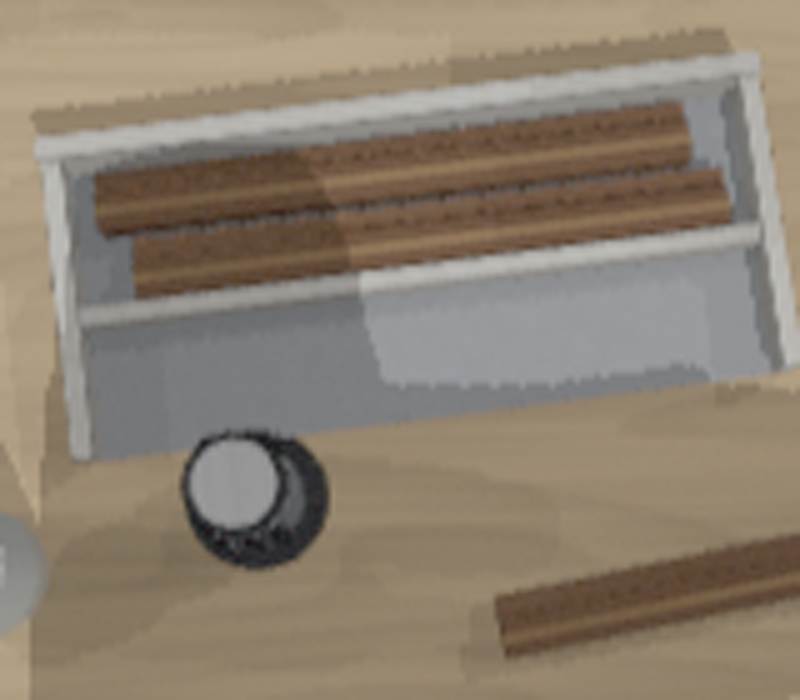

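View pics/c2.png

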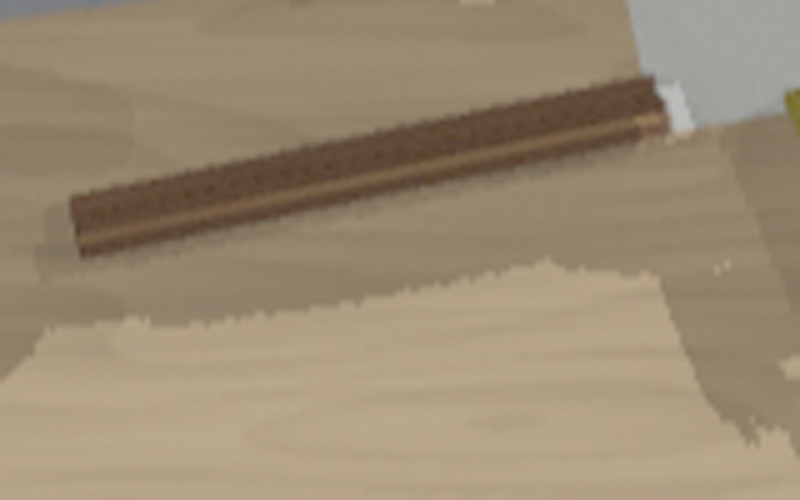

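```bash
python3 - <<'E'
from h import *
np.set_printoptions(precision=1,suppress=True)
c=pickle.load(open("top.pkl","rb"))
def P(x,y,u0,v0,z): return ray(c,u0+(x+.5)/5-.5,v0+(y+.5)/5-.5,z)
for n,x,y,z in [("LwallFrontOut",72,458,30),("LwallFrontIn",91,457,30),("RwallFrontIn",783,368,30),("divL front top",88,323,26),("divR front top",762,243,26),("divL back",78,305,26),("backL",38,145,40),("backR",757,60,40),("pillar top L",185,482,105),("pilltop R",282,482,105),("piltopT",234,433,105),("B",234,530,105),("bot",262,568,0),("botR",328,500,0)]:
    print(n,P(x,y,215,120,z))
for n,x,y,z in [("PEbackbot",70,198,14),("PEfront",82,257,22),("FEback",654,76,14),("FEfront",668,130,22)]:
    print(n,P(x,y,300,200,z))
# depth cloud
v,u=np.mgrid[120:270,200:450];z=c["range_z"][120:270,200:450]
p=np.stack([(u-c["cx"])/c["fx"]*z,(v-c["cy"])/c["fy"]*z,z],-1)@c["pose"][:3,:3].T+c["pose"][:3,3]
print(p[:,:,2][::10,::25])
# strip points
m=(p[...,2]>8)&(p[...,2]<30)&(p[...,0]<460)&(p[...,0]>330)&(v>200)&(u>308)&(u<445)
q=p[m];print(len(q),np.percentile(q[:,2],[5,25,50,75,95]))
(cx,cy),(w,h),a=cv2.minAreaRect(q[:,:2].astype(np.float32));print(cx,cy,w,h,a)
m2=m&(p[...,2]>18);q=p[m2];print(cv2.minAreaRect(q[:,:2].astype(np.float32)))
m2=(p[...,2]>95)&(p[...,2]<112)&(u<300)&(u>245)&(v>195)&(v<240);q=p[m2];print("pillar",len(q),cv2.minEnclosingCircle(q[:,:2].astype(np.float32)),q[:,2].mean())
for hh in (20,24):
  pass
for n,(a,b) in dict(sponge=(480,232),jar=(406,150),wa=(187,233),cup=(172,293)).items(): print(n,dep(c,a,b))
E
```

```text
LwallFrontOut [539.1 172.5  30. ]
LwallFrontIn [539.5 163.4  30. ]
RwallFrontIn [ 577.5 -174.5   30. ]
divL front top [605.7 166.   26. ]
divR front top [ 641.1 -167.2   26. ]
divL back [614.7 170.9  26. ]
backL [691.4 188.   40. ]
backR [ 730.8 -165.6   40. ]
pillar top L [520.8 107.8 105. ]
pilltop R [520.   65.1 105. ]
piltopT [542.2  86.2 105. ]
B [499.2  86.3 105. ]
bot [485.3  84.4   0. ]
botR [518.6  51.3   0. ]
PEbackbot [468.  -30.9  14. ]
PEfront [439.3 -35.9  22. ]
FEback [ 522.8 -324.7   14. ]
FEfront [ 495.3 -327.3   22. ]
[[  2.3  -0.8   2.7   1.5   1.3   0.4  -0.9  -0.2 113.7 114.4]
 [ -1.4  -2.3  -1.5   0.1  -1.   -2.8  -1.3  -1.2  41.2  37.9]
 [  0.9   0.8  -2.    0.4  42.7  30.8   4.   -1.3  -0.7   0.2]
 [  1.5  39.3  24.3  13.3  15.   21.1  22.9   0.4  62.6   0.4]
 [ -0.6  31.8  22.5  23.4   1.6  13.6  19.7  -1.3  53.7   0.6]
 [  1.1  30.7  13.9  22.7  21.6  25.7  27.7  -1.    1.7  -1.2]
 [  0.2  -0.2  27.1  19.5  -0.7   2.9  -0.4  -0.8   3.1  -0.4]
 [ -2.8  -1.2  -1.6  -1.7  -0.5  -1.2  -0.3  -2.7  -1.    1.7]
 [ -1.8  -3.4   1.7   2.9  -0.2   0.4   0.1   2.7  -1.5  -1.7]
 [ -0.3   0.1  -0.9  -0.2  -1.3   0.5   2.5   0.9  -0.8  -2.8]
 [134.8   3.    0.3  23.    1.1  -1.6  -0.2   1.3  -1.2  14.6]
 [156.1  -0.2  -0.5  -0.6  -0.6   0.4   0.8  15.4  22.9  -3.6]
 [149.7  -0.4   1.    1.   -0.5  14.1  21.   -1.2  -1.7   0.5]
 [ -1.1  -0.2  -0.1   3.6  -0.4  22.6  -1.7   0.7  -1.    3.4]
 [ -0.4  -0.4   0.1  -3.4   0.1  -3.2  -0.3   0.3   0.4  -1.7]]
251 [19.  20.6 21.6 22.6 24.3]
450.1050720214844 -92.5977783203125 19.939895629882812 117.70933532714844 1.4028629064559937
((450.3538818359375, -92.6384048461914), (19.53925132751465, 117.74690246582031), 1.9750266075134277)
pillar 368 ((518.5927734375, 85.93167877197266), 23.801233291625977) 105.04319429433444
sponge [ 477.  -438.8   32.2]
jar [ 671.5 -250.4   84.2]
wa [482.5 215.3 209.1]
cup [347.  310.4   9.5]
```

```bash
python3 - <<'E'
from h import *
np.set_printoptions(precision=3,suppress=True)
from scipy.spatial.transform import Rotation as R
from cell import manip
s=manip.read_state();print(R.from_euler("xyz",s["eef_rot"]).as_matrix())
c=pickle.load(open("side.pkl","rb"))
crop(c,215,130,170,120,4.5,"pics/s1.png",.5)
t=pickle.load(open("top.pkl","rb"))
for z in (5,105): print(z,[np.round(proj(t,[519.5+24*np.cos(a),86.2+24*np.sin(a),z])) for a in (0,1.57,3.14,4.71)])
E
```

```text
[[-0.     0.353 -0.936]
 [ 0.001 -0.936 -0.353]
 [-1.    -0.001 -0.   ]]
5 [array([266., 210.]), array([256., 220.]), array([266., 229.]), array([276., 219.])]
105 [array([261., 206.]), array([250., 217.]), array([261., 227.]), array([272., 216.])]
```

View pics/s1.png

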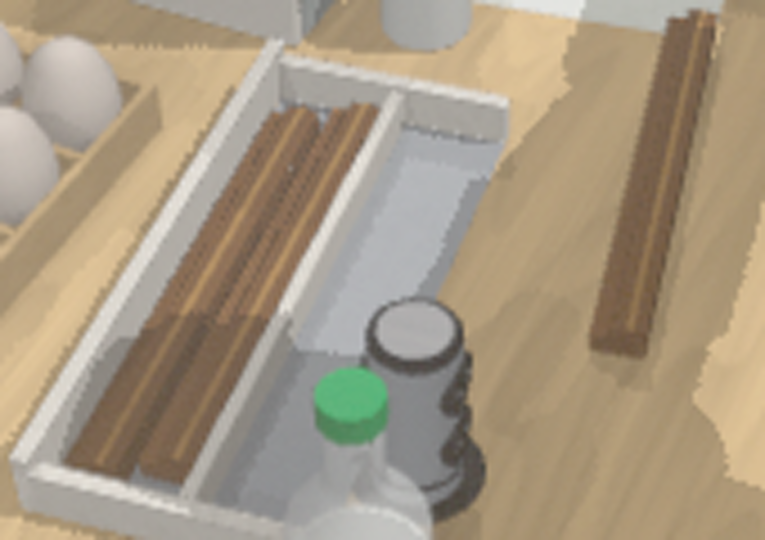

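Request:
jog_arm(series=[0,0,-0.126,0.03,0.055,-0.01,-1,0,0,-0.252,0.06,0.11,-0.02,-1,0,0,-0.252,0.08,0.165,-0.04,-1,0,0,-0.252,0.11,0.22,-0.06,-1,0,0,-0.252,0.135,0.275,-0.08,-1,0,0,-0.252,0.16,0.33,-0.1,-1,0,0,-0.252,0.19,0.385,-0.12,-1,0,0,-0.252,0.216,0.439,-0.14,-1,0,0,-0.252,0.216,0.439,-0.165,-1,0,0,-0.252,0.216,0.439,-0.196,-1,0,0,-0.252,0.216,0.439,-0.196,-1,0,0,-0.252,0.216,0.439,-0.196,-1])

```text
clock: 1.6
eef_pos: [410.5, -75.9, 29.3]
eef_rot: [2.798, 1.57, -0.235]
wrist_force: [0.4, 0.3, 0.6]
finger_gap: 0.2
```

Request:
jog_arm(series=[0,0,0,0.008,0,0,-1,0,0,0,0.016,0,0,-1,0,0,0,0.023,0,0,-1,0,0,0,0.03,0,0,-1,0,0,0,0.037,0,0,-1,0,0,0,0.044,0,0,-1,0,0,0,0.051,0,0,-1,0,0,0,0.058,0,0,-1,0,0,0,0.065,0,0,-1,0,0,0,0.065,0,0,-1])

```text
clock: 2.85
eef_pos: [475.7, -75.6, 28.5]
eef_rot: [2.816, 1.57, -0.217]
wrist_force: [0.4, -0.5, 0.6]
finger_gap: 0.7
```

```bash
cat > look.py <<'E'
import sys
from h import *
from cell import manip
n=sys.argv[1];c=manip.camera("top");pickle.dump(c,open("top.pkl","wb"))
crop(c,215,120,240,170,3.3,f"pics/{n}.png",.5)
E
python3 look.py p1
```

```text
(no output)
```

View pics/p1.png

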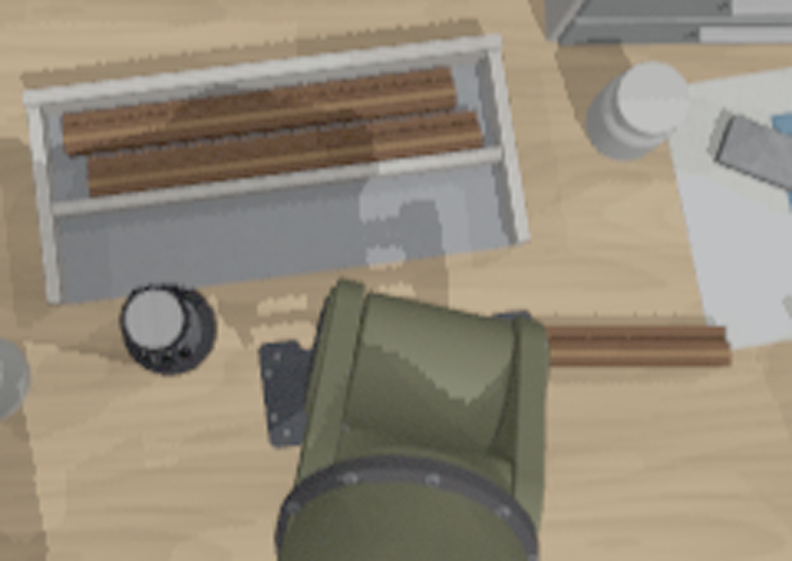

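The strip has swung to about world yaw 0, and its free end shows at (728,345) in the crop. I'll push on.

Request:
jog_arm(series=[0,0,0,0.007,0,0,-1,0,0,0,0.014,0,0,-1,0,0,0,0.021,0,0,-1,0,0,0,0.028,0,0,-1,0,0,0,0.035,0,0,-1,0,0,0,0.042,0,0,-1,0,0,0,0.042,0,0,-1,0,0,0,-0.02,0,0,-1,0,0,0,-0.075,-0.02,0.02,-1,0,0,0,-0.09,-0.05,0.05,-1,0,0,0,-0.1,-0.1,0.05,-1,0,0,0,-0.11,-0.15,0.05,-1,0,0,0,-0.11,-0.2,0.05,-1,0,0,0,-0.11,-0.26,0.05,-1,0,0,0,-0.11,-0.32,0.05,-1,0,0,0,-0.11,-0.35,0.05,-1])

```text
clock: 4.9
eef_pos: [364.6, -428.1, 78.3]
eef_rot: [2.062, 1.57, -0.973]
wrist_force: [0.1, 0.7, -0.5]
finger_gap: 0.5
```

```bash
python3 look.py p2
```

```text
(no output)
```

View pics/p2.png

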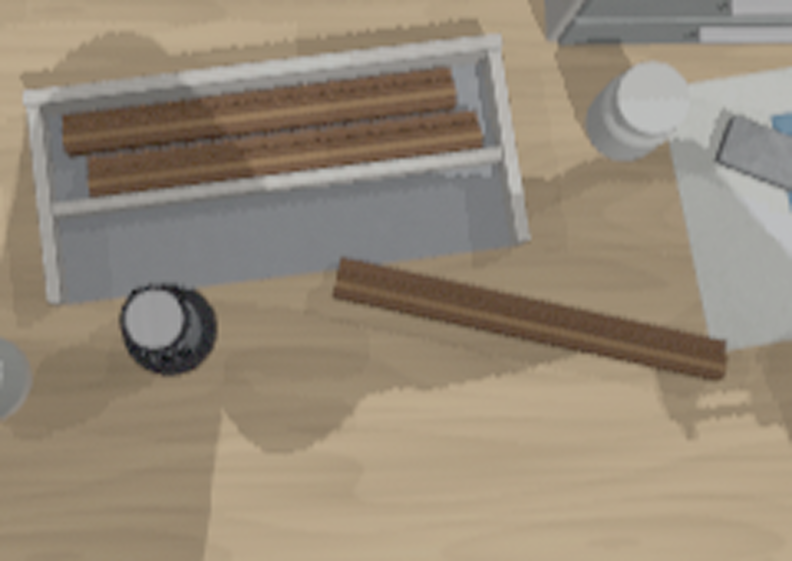

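The strip now points behind the pillar. Its end corners in the crop are (343,257)/(333,297) on the pillar side and (726,340)/(721,379) on the free side.

```bash
cat >> h.py <<'E'
T=np.array([588.3,-2.3]);ty=0.109
A=np.array([[np.cos(ty),np.sin(ty)],[-np.sin(ty),np.cos(ty)]])  # world->tray
def strip(c,pb,pf,fb,ff,u0=215,v0=120,f=3.3):
    g=lambda p,z: ray(c,u0+(p[0]+.5)/f-.5,v0+(p[1]+.5)/f-.5,z)[:2]
    PB,PF,FB,FF=g(pb,14),g(pf,22),g(fb,14),g(ff,22)
    PE=(PB+PF)/2;FE=(FB+FF)/2;d=PE-FE;C=(PE+FE)/2
    print("PE",PE,"FE",FE,"len",np.linalg.norm(d),"w",np.linalg.norm(PB-PF),np.linalg.norm(FB-FF))
    yaw=np.arctan2(-d[0],d[1]);print("C",C,"yaw world",yaw)
    print("tray: PE",A@(PE-T),"FE",A@(FE-T),"C",A@(C-T),"yaw",yaw-ty)
E
python3 - <<'E'
from h import *
np.set_printoptions(precision=3,suppress=True)
c=pickle.load(open("top.pkl","rb"))
strip(c,(343,257),(333,297),(726,340),(721,379))
E
```

```text
PE [555.444 -41.102] FE [ 488.152 -330.034] len 296.665464822018 w 32.03933210444045 30.636221757251324
C [ 521.798 -185.568] yaw world -0.22882205394467803
tray: PE [-36.882 -34.997] FE [-135.206 -314.895] C [ -86.044 -174.946] yaw -0.337822053944678
```

```bash
python3 - <<'E'
from h import *
c=pickle.load(open("top.pkl","rb"))
crop(c,420,190,100,90,6,"pics/sp.png",.5)
for p in [(458,215),(462,235),(467,253),(477,210)]: print(p,ray(c,*p,34).round(1))
E
```

```text
(458, 215) [ 519.6 -386.1   34. ]
(462, 235) [ 470.6 -392.7   34. ]
(467, 253) [ 426.9 -402.    34. ]
(477, 210) [ 531.1 -434.5   34. ]
```

View pics/sp.png

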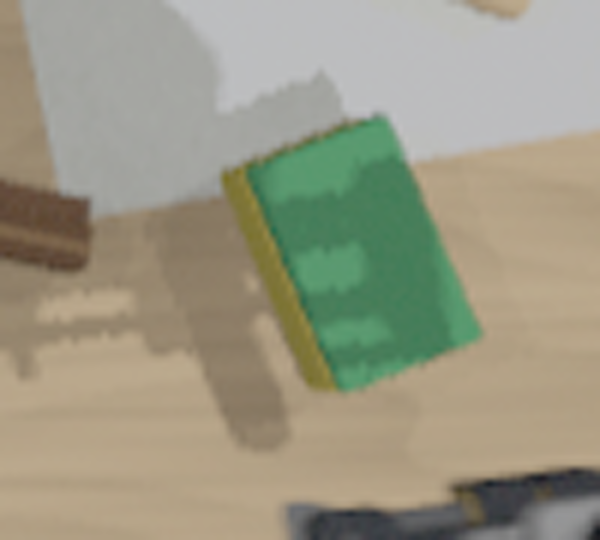

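Request:
jog_arm(series=[0,0,0.18,0.015,0.01,0,-0.79,0,0,0.36,0.03,0.02,0,-0.79,0,0,0.54,0.05,0.03,0,-0.79,0,0,0.72,0.07,0.04,0,-0.79,0,0,0.9,0.09,0.055,0,-0.79,0,0,1.08,0.105,0.065,0,-0.79,0,0,1.232,0.118,0.074,0,-0.79,0,0,1.232,0.118,0.074,0,-0.79,0,0,1.232,0.118,0.074,0,-0.79])

```text
clock: 6.08
eef_pos: [482.7, -351.7, 78.4]
eef_rot: [-1.496, 1.571, 2.983]
wrist_force: [0.2, 0.8, 0.3]
finger_gap: 9.6
```

Request:
jog_arm(series=[0,0,0,-0.001,-0.004,-0.02,-0.79,0,0,0,-0.001,-0.004,-0.04,-0.79,0,0,0,-0.001,-0.004,-0.053,-0.79,0,0,0,-0.001,-0.004,-0.053,-0.79,0,0,0,0.001,0.006,-0.053,-0.79,0,0,0,0.003,0.013,-0.053,-0.79,0,0,0,0.0048,0.021,-0.053,-0.79,0,0,0,0.0066,0.029,-0.053,-0.79,0,0,0,0.0084,0.037,-0.053,-0.79,0,0,0,0.0102,0.045,-0.053,-0.79,0,0,0,0.0121,0.053,-0.053,-0.79,0,0,0,0.0121,0.053,-0.053,-0.79])

```text
clock: 7.58
eef_pos: [495.3, -297.7, 25.2]
eef_rot: [-2.367, 1.57, 2.116]
wrist_force: [-1.0, 0.5, 0.1]
finger_gap: 10.1
```

```bash
python3 look.py p3
```

```text
(no output)
```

View pics/p3.png

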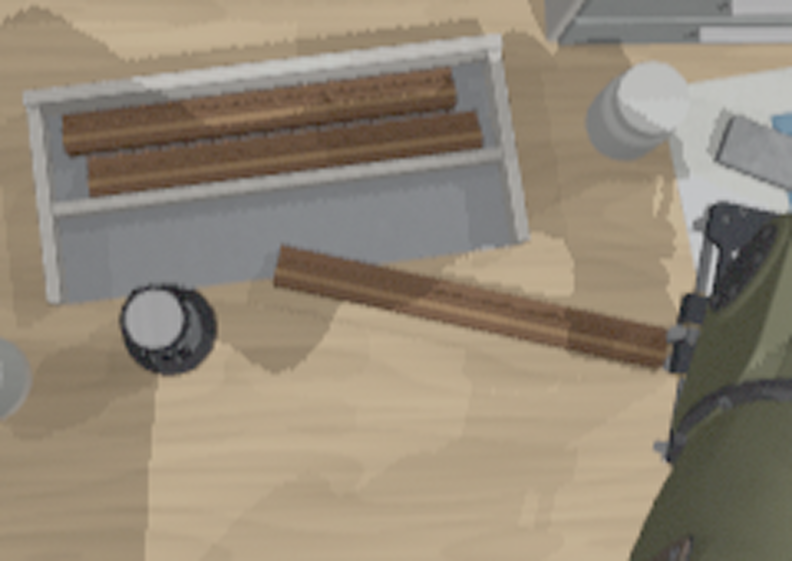

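Request:
jog_arm(series=[0,0,0,0.0018,0.0078,0,-0.79,0,0,0,0.0036,0.0156,0,-0.79,0,0,0,0.0054,0.0234,0,-0.79,0,0,0,0.0072,0.0312,0,-0.79,0,0,0,0.009,0.039,0,-0.79,0,0,0,0.0108,0.0468,0,-0.79,0,0,0,0.0126,0.0546,0,-0.79,0,0,0,0.0144,0.0624,0,-0.79,0,0,0,0.016,0.07,0,-0.79,0,0,0,0.016,0.07,0,-0.79])

```text
clock: 8.88
eef_pos: [511.4, -228.0, 25.5]
eef_rot: [2.526, 1.571, 0.726]
wrist_force: [0.1, -0.4, -0.1]
finger_gap: 9.8
```

```bash
python3 look.py p4
```

```text
(no output)
```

View pics/p4.png

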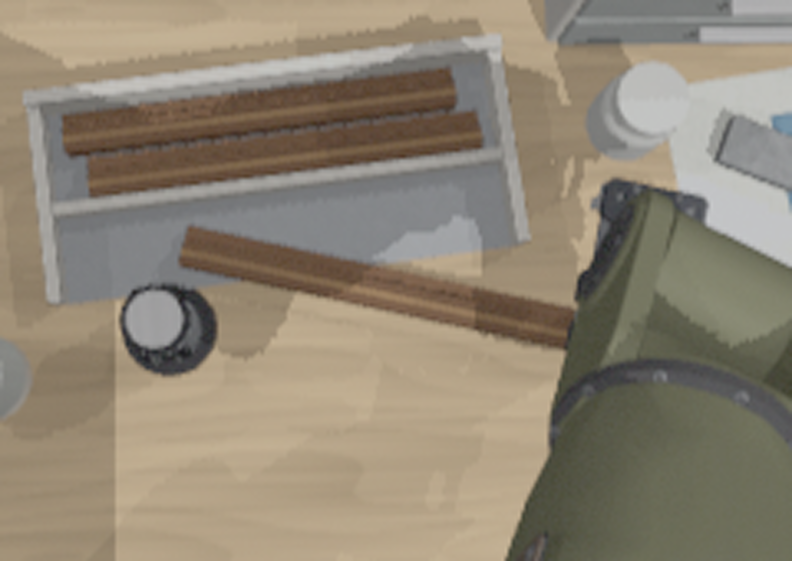

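```bash
python3 - <<'E'
from h import *
np.set_printoptions(precision=3,suppress=True)
c=pickle.load(open("top.pkl","rb"))
strip(c,(191,226),(180,266),(574,310),(567,348))
E
```

```text
PE [580.692  72.628] FE [ 513.228 -215.034] len 295.4675790026885 w 32.11038645056716 30.147770945508206
C [546.96  -71.203] yaw world -0.23036385843940763
tray: PE [ 0.589 75.311] FE [ -97.769 -203.305] C [-48.59  -63.997] yaw -0.33936385843940764
```

Request:
jog_arm(series=[0,0,0,-0.004,-0.015,0,-0.79,0,0,0,-0.004,-0.015,0.045,-0.79,0,0,0,-0.01,0.02,0.045,-0.79,0,0,0,-0.02,0.07,0.045,-0.79,0,0,0,-0.0245,0.112,0.045,-0.79,0,0,0,-0.0245,0.112,0.02,-0.79,0,0,0,-0.0245,0.112,0.002,-0.79,0,0,0,-0.0245,0.112,0.002,-0.79,0,0,0,-0.0165,0.111,0.002,-0.79,0,0,0,-0.0095,0.1095,0.002,-0.79,0,0,0,-0.0035,0.108,0.002,-0.79,0,0,0,0.0025,0.1065,0.002,-0.79,0,0,0,0.0075,0.105,0.002,-0.79,0,0,0,0.0125,0.104,0.002,-0.79,0,0,0,0.0125,0.104,0.002,-0.79,0,0,0,-0.02,0.11,0.002,-0.79,0,0,0,-0.03,0.11,0.045,-0.79,0,0,0,-0.07,0.05,0.045,-0.79,0,0,0,-0.1,0,0.045,-0.79])

```text
clock: 11.3
eef_pos: [413.5, -224.9, 71.0]
eef_rot: [1.236, 1.569, -0.563]
wrist_force: [0.9, -0.9, 0.2]
finger_gap: 10.2
```

```bash
python3 look.py p5
```

```text
(no output)
```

View pics/p5.png

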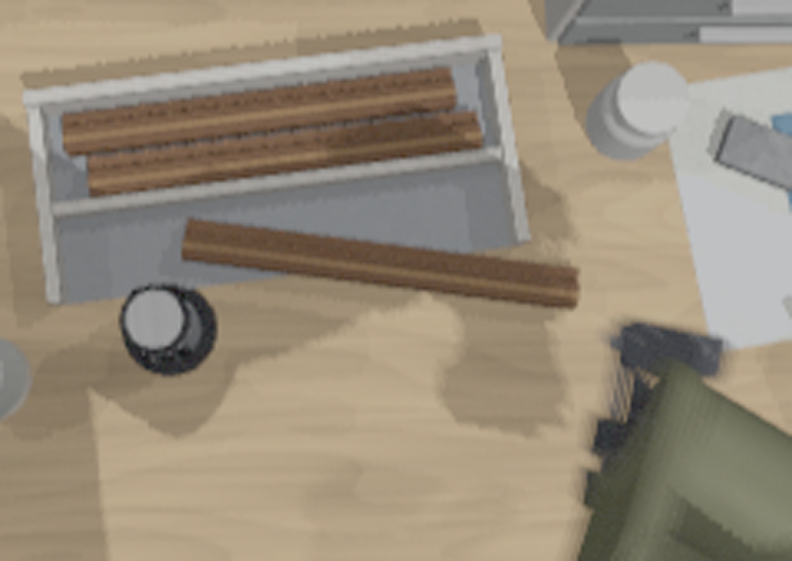

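```bash
python3 - <<'E'
from h import *
np.set_printoptions(precision=3,suppress=True)
c=pickle.load(open("top.pkl","rb"))
crop(c,265,180,135,50,5.9,"pics/x.png",.5)
strip(c,(189,219),(182,258),(579,267),(576,306))
E
```

```text
PE [586.357  72.605] FE [ 545.205 -221.763] len 297.22989840002015 w 30.924483511525693 30.79773320042313
C [565.781 -74.579] yaw world -0.13889863893994478
tray: PE [ 6.217 74.672] FE [ -66.713 -213.472] C [-30.248 -69.4  ] yaw -0.2478986389399448
```

Request:
jog_arm(series=[0,0,0.09,0.04,-0.026,0,-0.92,0,0,0.09,0.09,-0.026,0,-0.92,0,0,0.09,0.1276,-0.026,0,-0.92,0,0,0.09,0.1276,-0.026,-0.025,-0.92,0,0,0.09,0.1276,-0.026,-0.046,-0.92,0,0,0.09,0.1276,-0.026,-0.046,-0.92,0,0,0.09,0.1288,-0.018,-0.046,-0.92,0,0,0.09,0.13,-0.01,-0.046,-0.92,0,0,0.09,0.131,-0.002,-0.046,-0.92,0,0,0.09,0.132,0.005,-0.046,-0.92,0,0,0.09,0.133,0.012,-0.046,-0.92,0,0,0.09,0.134,0.019,-0.046,-0.92,0,0,0.09,0.135,0.026,-0.046,-0.92,0,0,0.09,0.136,0.033,-0.046,-0.92,0,0,0.09,0.1366,0.038,-0.046,-0.92,0,0,0.09,0.1366,0.038,-0.046,-0.92])

```text
clock: 13.35
eef_pos: [550.5, -185.2, 24.1]
eef_rot: [-2.3, 1.57, 2.273]
wrist_force: [-1.1, 0.2, -0.1]
finger_gap: 3.6
```

```bash
python3 look.py p6
```

```text
(no output)
```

View pics/p6.png

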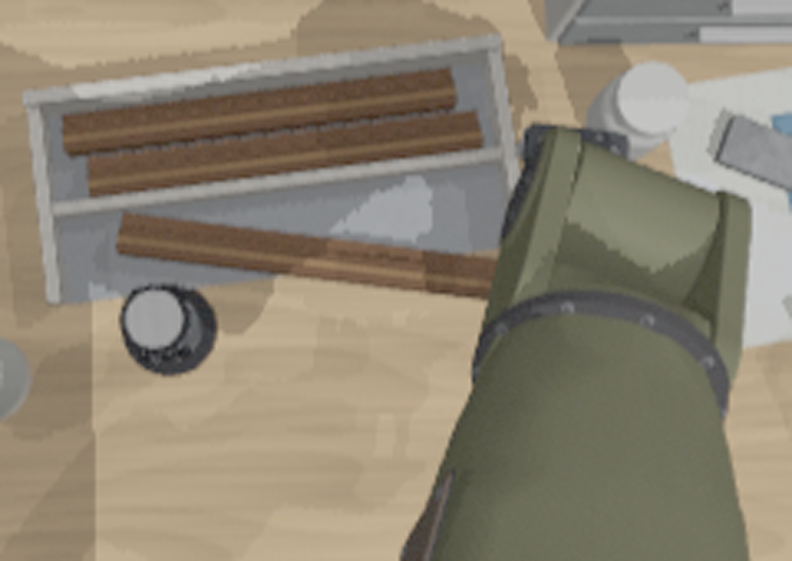

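```bash
python3 - <<'E'
from h import *
np.set_printoptions(precision=3,suppress=True)
c=pickle.load(open("top.pkl","rb"))
g=lambda x,y,z:A@(ray(c,215+(x+.5)/3.3-.5,120+(y+.5)/3.3-.5,z)[:2]-T)
pb,pf,q=g(124,212,14),g(117,252,22),g(489,299,22)
d=(pf-q);print("PE",(pb+pf)/2,"yaw",np.arctan2(-d[0],d[1]),pb,pf,q)
print("tool",A@(np.array([550.5,-185.2])-T))
E
```

```text
PE [ 17.115 122.167] yaw -0.25217089040718704 [ 32.478 118.442] [  1.751 125.893] [ -67.988 -144.775]
tool [ -57.472 -177.703]
```

Request:
jog_arm(series=[0,0,0,0,0.004,0,-0.92,0,0,0,0,0.008,0,-0.92,0,0,0,0,0.012,0,-0.92,0,0,0,0,0.016,0,-0.92,0,0,0,0,0.016,0,-0.92])

```text
clock: 14.02
eef_pos: [550.7, -169.6, 24.5]
eef_rot: [3.041, 1.571, 1.33]
wrist_force: [0.2, 0.2, -0.2]
finger_gap: 3.8
```

```bash
python3 look.py p7
```

```text
(no output)
```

View pics/p7.png

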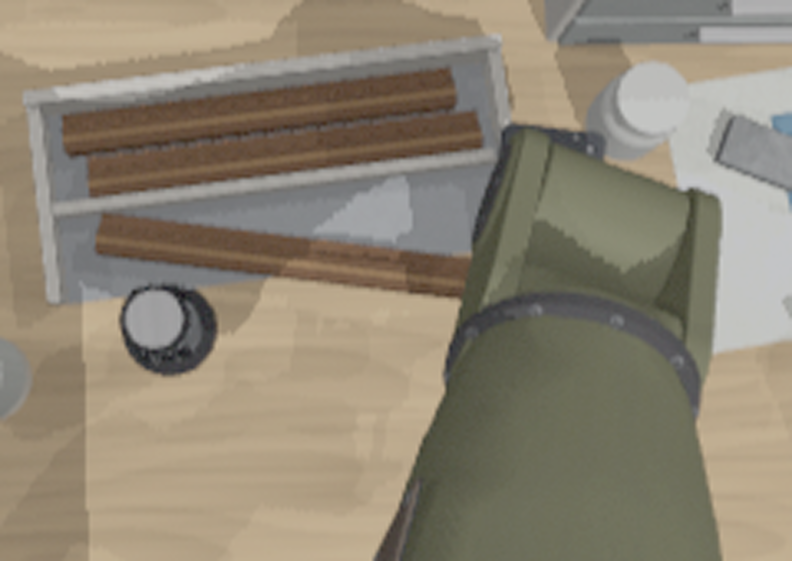

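Request:
jog_arm(series=[0,0,0,0,0.003,0,-0.92,0,0,0,0,0.006,0,-0.92,0,0,0,0,0.006,0,-0.92,0,0,0,-0.002,-0.01,0,-0.92,0,0,0,-0.002,-0.01,0.03,-0.92,0,0,-0.15,-0.01,0,0.06,-0.6,0,0,-0.33,-0.015,0.03,0.06,-0.4,0,0,-0.5,-0.02,0.05,0.06,-0.15,0,0,-0.67,-0.025,0.07,0.06,-0.15,0,0,-0.84,-0.0307,0.09,0.06,-0.15,0,0,-1.01,-0.0307,0.11,0.06,-0.15,0,0,-1.18,-0.0307,0.1196,0.06,-0.15,0,0,-1.323,-0.0307,0.1196,0.06,-0.15,0,0,-1.323,-0.0307,0.1196,0.04,-0.15,0,0,-1.323,-0.0307,0.1196,0.04,-0.15])

```text
clock: 15.95
eef_pos: [519.3, -51.0, 63.5]
eef_rot: [-0.292, 1.568, 2.957]
wrist_force: [-0.3, 0.8, 0.0]
finger_gap: 40.2
```

```bash
python3 look.py p8
```

```text
(no output)
```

View pics/p8.png

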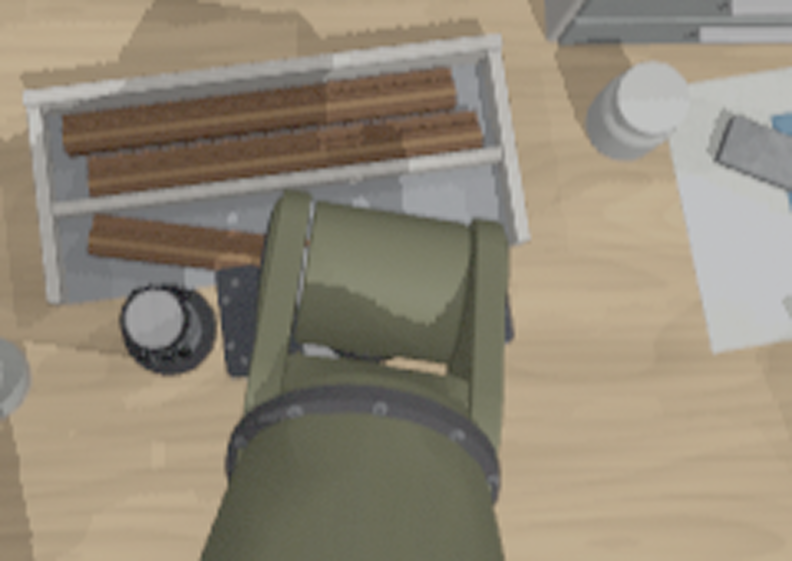

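Request:
jog_arm(series=[0,0,0,0,0,-0.02,-0.15,0,0,0,0,0,-0.034,-0.15,0,0,0,0,0,-0.034,-0.15,0,0,0,0.007,0.0008,-0.034,-0.15,0,0,0,0.014,0.0015,-0.034,-0.15,0,0,0,0.021,0.0023,-0.034,-0.15,0,0,0,0.028,0.003,-0.034,-0.15,0,0,0,0.035,0.0038,-0.034,-0.15,0,0,0,0.04,0.0043,-0.034,-0.15,0,0,0,0.04,0.0043,-0.034,-0.15])

```text
clock: 17.25
eef_pos: [560.3, -46.0, 30.4]
eef_rot: [-3.118, 1.57, 0.132]
wrist_force: [-0.1, -0.0, 0.1]
finger_gap: 40.0
```

```bash
python3 look.py p9
```

```text
(no output)
```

View pics/p9.png

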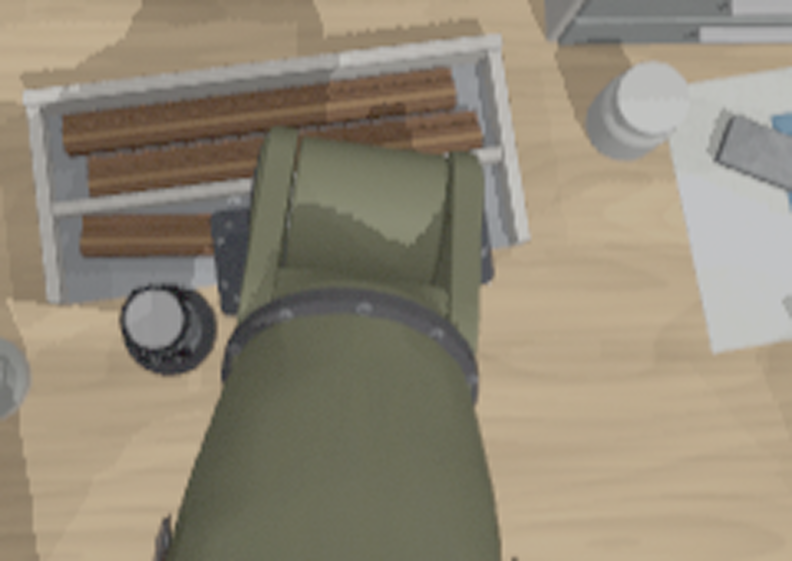

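Request:
jog_arm(series=[0,0,0,0.006,0.0007,0,-0.15,0,0,0,0.011,0.0012,0,-0.15,0,0,0,0.016,0.0017,0,-0.15,0,0,0,0.02,0.0022,0,-0.15,0,0,0,0.023,0.0025,0,-0.15,0,0,0,0.023,0.0025,0,-0.15])

```text
clock: 18.05
eef_pos: [583.2, -43.5, 30.5]
eef_rot: [3.075, 1.57, 0.041]
wrist_force: [0.1, -0.6, 0.7]
finger_gap: 40.1
```

```bash
python3 look.py p10
```

```text
(no output)
```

View pics/p10.png

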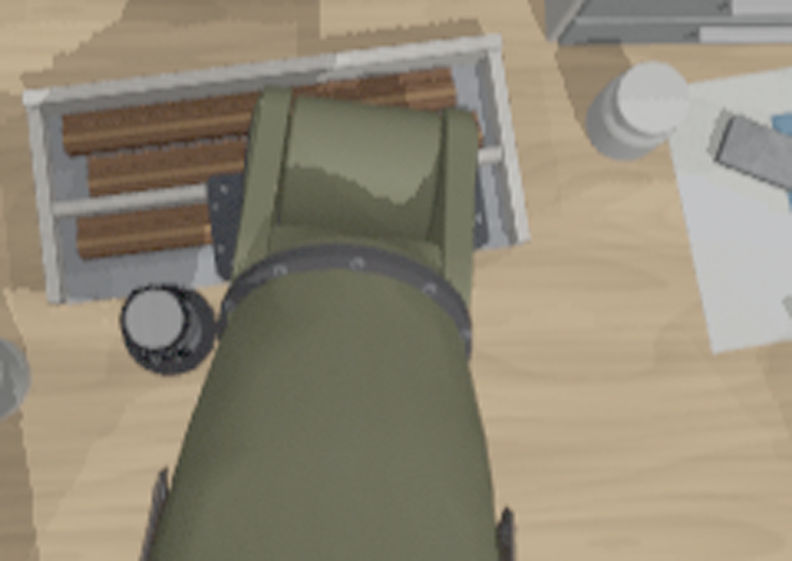

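Nearly parallel now. I'll finish in small steps and check the force after each.

Request:
jog_arm(series=[0,0,0,0.0015,0.0002,0,-0.15,0,0,0,0.003,0.0003,0,-0.15,0,0,0,0.0045,0.0005,0,-0.15,0,0,0,0.0045,0.0005,0,-0.15])

```text
clock: 18.6
eef_pos: [587.0, -43.1, 30.4]
eef_rot: [-0.046, 1.569, -3.079]
wrist_force: [-6.3, -0.9, 4.2]
finger_gap: 39.8
```

Request:
jog_arm(series=[0,0,0,0.001,0.0001,0,-0.15,0,0,0,0.002,0.0002,0,-0.15])

```text
clock: 18.85
eef_pos: [587.3, -43.1, 30.4]
eef_rot: [-0.08, 1.565, -3.113]
wrist_force: [-24.7, -3.6, 19.0]
finger_gap: 40.2
```

Firm contact at about 25 N, so it's seated. I'll back off and check.

Request:
jog_arm(series=[0,0,0,-0.003,-0.0003,0,-0.15,0,0,0,-0.02,-0.002,0,-0.15,0,0,0,-0.05,-0.006,0,-0.15,0,0,0,-0.06,-0.01,0.03,-0.15,0,0,0,-0.1,-0.06,0.06,-0.15,0,0,0,-0.13,-0.12,0.08,-0.15,0,0,0,-0.16,-0.18,0.08,-0.15,0,0,0,-0.18,-0.24,0.08,-0.15,0,0,0,-0.18,-0.24,0.08,-0.15])

```text
clock: 19.98
eef_pos: [408.4, -285.7, 110.8]
eef_rot: [2.317, 1.569, -0.72]
wrist_force: [0.3, 0.9, 0.9]
finger_gap: 39.9
```

```bash
python3 look.py p11; python3 - <<'E'
from h import *
from cell import manip
c=manip.camera("side");cv2.imwrite("pics/side11.png",c["color"])
E
```

```text
(no output)
```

View pics/p11.png

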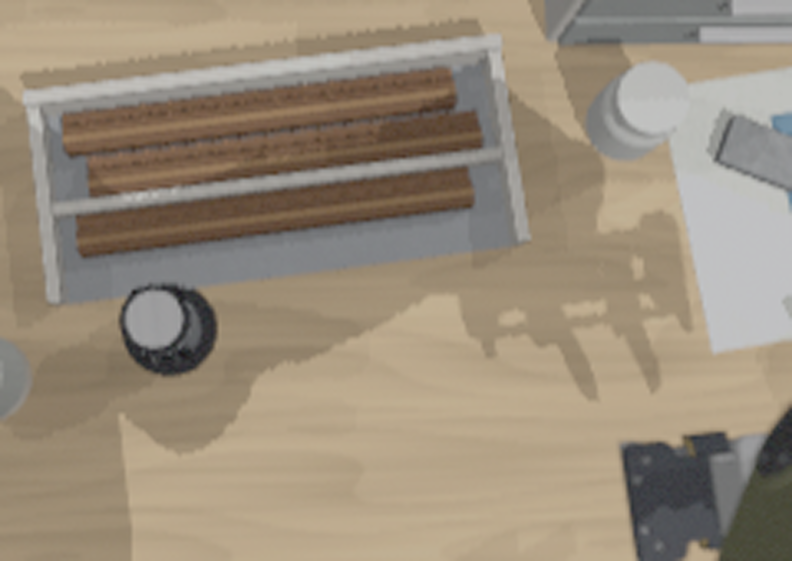

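View pics/side11.png

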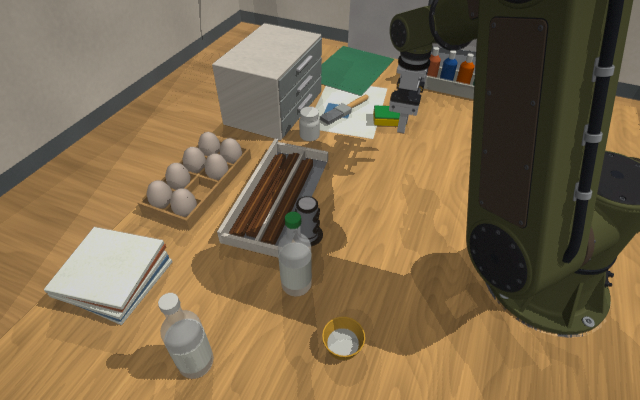

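```bash
python3 - <<'E'
from h import *
np.set_printoptions(precision=3,suppress=True)
c=pickle.load(open("top.pkl","rb"))
crop(c,225,160,150,50,5.3,"pics/z.png",.45)
g=lambda x,y,z:A@(ray(c,215+(x+.5)/3.3-.5,120+(y+.5)/3.3-.5,z)[:2]-T)
a,b=g(82,257,22),g(474,206,22)
print(a,b,"mid",(a+b)/2,"ang",np.arctan2(-(a-b)[0],(a-b)[1]))
a,b=g(57,215,26),g(500,160,26);print("div front top",a,b)
E
```

```text
[  1.249 151.91 ] [   3.181 -143.661] mid [2.215 4.124] ang 0.006537707668722581
div front top [ 34.167 166.249] [  35.006 -167.588]
```

View pics/z.png

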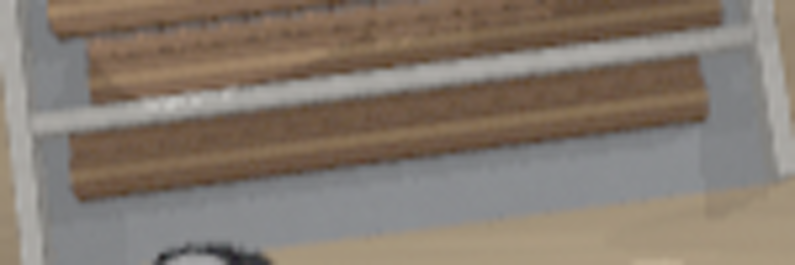

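The front edge is at tray x = 2.2 mm, so the strip's middle is at about x = 18.2, y = 4 and within 0.01 rad of parallel. The strip is seated, so I'm handing in.

```bash
python3 -c "
from cell import manip
manip.sign_off()"
```

```text
the job is handed in; nothing more can be done
```

The strip is lying flat in the front bay against the divider, and I handed the job in after about 20 s of the 54 s allowed. The hand-in reports no verdict.

**What I did:** I pushed with the fingertips only, never pinching or lifting.
- I swung the strip's pillar-side end toward the bay, then pushed on its free end to slide it in behind the pillar at about 0.25 rad.
- A push on the front face swung the free end in past the right-hand wall. A final two-finger push seated the strip until the wrist read about 25 N.

**Last checks, in the tray's frame:**

| Check | Measured | Allowed |
|---|---|---|
| Strip middle, x | about 18 mm | 11 to 24 mm |
| Strip middle, y | about +4 mm | -24 to +24 mm |
| Angle to the divider | under 0.01 rad | under 0.045 rad |

- **Insertion step:** partway in, the pillar-side end was about 76 mm behind and 27 mm past the pillar axis. The free end was still out in front, at about x = -58 mm.
- **Everything else:** the last pictures show the stored strips, jar, sponge, cup and bottles where they started. I judged this by eye and did not measure it. I saw no sign of contact with the pillar, though nothing measures force on it directly.

No check failed or disagreed. Positions come from the top camera, so they are good to about 2 to 3 mm.

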